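Set a bracket plate to the gauge over the edge of a block and hold it

ROBOT

A 6-joint arm with a two-finger parallel gripper is mounted at the origin on the work surface. World frame = base frame: x ahead of the robot, y to its left, z up, the work surface at z = 0. Lengths are in m, angles in rad, forces in N, time in s.
With the tool pointing down it reaches from about 0.35 to 0.975 m from the base axis. Payload 7.1 kg.
Tool frame: the origin (TCP) lies between the finger pads; the fingertips stand 19 mm ahead of it and the grasp point (between the pads) is the TCP; z points along the fingers, y is the line along which they close (so a half turn about z gives the same grasp; the last joint's range is limited). The gripper opens to 88 mm and grips with 3 to 60 N. Pads are 20 mm wide; open, the fingers measure 115 mm over their backs; the gripper's body (75 mm by 178 mm) begins 61 mm behind the grasp point.
Start: joints at [-1.207, 0.423, 1.63, -0, 1.089, -0.019], TCP at [0.233, -0.58, 0.242] pointing down, gripper open.
Joint ranges: [-3, 3], [-0.9, 2.11], [0.09, 2.58], [-1.31, 4.45], [0.11, 2.69], [-2.54, 2.54]. Speed limits (rad/s): [2.39, 2.39, 3.01, 3.14, 3.14, 3.14].

INTERFACE

Orientations are given as a unit quaternion [w, x, y, z].
In Python, from cell import * gives the robot as it stands.
- The arm moves only by the tool apply_moves, never from a script. Its argument "commands" is a list of rows, each a list of 3 entries, a list of its own where there are three numbers: the shift along the tool's x, y, z in m, then the turn, a rotation vector about the tool's x, y, z in rad, then the opening, from 0 (shut) to 1 (fully open). In form: [[[x, y, z], [ax, ay, az], jaw], ...]. A call has exactly 5 rows; each row shifts and turns the commanded pose from where the row before left it, along the tool's axes as they then stand; what a row does not reach is not made up. A row lasts 1/10 s, in which the tool goes at most 50 mm and 8.59 degrees, less where a joint would pass 70% of its speed; a pose out of reach is approached as far as the arm can. A call is refused whole if a number of a shift passes 0.05 or a number of a turn 0.15, either way. A call with a gripper value outside its range is refused whole. The fingers move at their own pace and stop on an object; "squeeze" is the grip in N (left out, the last holds). Time passes only in rows, so rows that do not move let the fingers close, or fill a call up. It gives the time, the measured TCP pose, the force, the opening and the grip force at its end, in the units of the state.
- observe(): the state, without advancing time (a new reading comes with each control period).
- grab_frame(name): name is "scene" or "top" or "wrist"; returns (picture, depth): 400x640x3 uint8, red, green, blue; 400x640 float32, m along the optical axis (not along the pixel's ray), 0 where there is no reading.
- camera_model(name): a dict with "K" (3x3 intrinsics, pixels), "position" and "orientation" of the camera in the world. Camera axes: x right, y down, z forward; pixel columns grow to the right and rows downward; lengths in m; the calibration is good to about 2 mm. A picture is of the moment at which its call begins: read the wrist's pose just before it. camera_model takes no time and is no camera call; for the wrist camera it gives the pose at the moment of the call.
- close_job(): hands the job in; it is judged then, once.
The state is a dict: "clock": time; "joint_positions": joint angles; "qd": joint speeds; "joint_efforts": joint torques, N m; "position": TCP position; "tcp_rot": TCP orientation; "ft_force": force on the tool from outside, world axes, zero at the start; "moment": the same for the moment, N m; "gripper_width": finger opening in m; "finger_force": force on a finger pad.
Only numpy, scipy, OpenCV 4.12 (cv2) and the standard library are available. Lean on these libraries where they do the work, as an engineer would, in place of code of your own. Each camera call takes 0.05 s, during which the arm holds its last target. There are 200 camera calls.

TASK

Take the scraper off the metal bracket plate and slide its blade fully home into the slotted guard block, so that the handle stops against the block, and let go of it. Then slide the plate along the timber block, squarely and without lifting it off, farther out over the block's edge until its leading end is level with the tip of the gauge's pointer, and finish while still holding it there, flat on the block: let go, it would tip over the edge. Leave everything else on the bench where it stands.

Things in the scene. Friction and masses are not known exactly. Their poses are not given: they have to be found in the camera images.
- block: Fixed timber support block on the bench: 120 (its x) by 260 (its y) by 60 high. Origin: centre of its underside. Its +y end is the edge over which the plate is slid (outward is the block's +y, to the robot's left).
- block_edge (a point): Middle of the top of the block's outer (+y) edge, 60 above the bench.
- plate: Loose aluminium bracket plate lying on the block: 70 wide (its x), 280 long (its y), 8 thick, 0.4 to 0.6 kg. Its rear (-y) end is turned up into a flange 8 thick, 70 wide, rising 32 above the upper face. Origin: centre of the underside; +y to the leading end; centre of mass 14 behind the origin. Starts 20 to 50 past the block's edge; at the gauge it reaches 175 to 200 past.
- plate_end (a point): Middle of the plate's leading (+y) end, on the upper face, 140 ahead of the plate's origin.
- plate_flange (a point): Middle of the top of the turned-up flange; the flange's thickness is along the plate's y, so it is pinched with the fingers one in front of and one behind it.
- scraper: Loose gasket scraper lying on the plate, 0.13 kg. Wooden handle 110 long, 24 wide, 24 thick along its x; flat steel blade 80 long, 46 wide, 3 thick ahead of it (+x) at mid-thickness of the handle. Origin: underside, at the junction of handle and blade; z up.
- scraper_grip (a point): Centre of the scraper's handle, 55 behind the junction with the blade, 12 above the handle's underside. The centre of mass is about 24 ahead of this point.
- scraper_shoulder (a point): Front face of the scraper's handle, on its axis, where the blade comes out: it stops against the guard block when the blade is fully home.
- guard: Fixed black guard block on the bench, 96 wide (its y), 90 deep (its x), 34 high, with a level slot 60 wide and 14 tall (5 to 19 above the bench) right through it and a gap 16 wide along its top. Mouth towards the robot; blade goes in along +x. With the handle lying on the bench the blade is at the slot's mid-height. Origin: on the bench under the middle of the mouth.
- guard_mouth (a point): Centre of the slot's mouth on the guard block's front face, 12 above the bench; x points into the slot.
- gauge: Fixed setting gauge on the bench, with a square foot 45 wide and 35 high, a post 105 high and a level pointer towards the timber block's centre line. Its axes are parallel to the block's. Origin: on the bench under the pointer's tip.
- gauge_tip (a point): Tip of the gauge's pointer, 68 above the bench (height of the plate's upper face), about 19 to the side of the plate's path. The plate's leading end must come level with it along the block's y.
- driver: Bystander: standing cordless impact driver, yellow and black, 195 high, battery foot 75 x 115; body origin under the foot.
- spray: Bystander: white bottle, 62 across, 200 high, standing; origin under its base.
- tape: Bystander: black roll of tape lying flat, 96 across, 20 high; origin under its centre.
- socket_a: Bystander: bright socket standing on end, 28 across, 50 high; origin under its centre.
- socket_b: Bystander: dark socket standing on end, 34 across, 38 high; origin under its centre.
- wrench: Bystander: wrench lying flat, 170 long, under 15 high; origin under its middle.
- screwdriver: Bystander: screwdriver lying flat, 200 long, under 35 high; origin under its middle.
Things that resemble listed ones, but are neither listed nor needed, are in the scene too. Of the things that look like the scraper, the larger one is meant. What is shaped like the guard but turquoise is not meant.

How it is judged:
By the outcome, as a careful person would: the job done as asked, in the order asked, and still so for the second after the job is handed in, while the arm keeps its last pose, push and grip.
It also fails if it takes over 58 s, if anything falls off the work surface, if the arm or the gripper's body presses on something with over 40 N, if the wrist force passes 120 N, or if a joint passes its speed limit or range.

## Working session

There is one attempt and no reset: what is moved stays moved. The work goes in short steps, Python scripts to look and compute and a tool call to move; the robot and the scene stay as the last step left them, time stands still between calls to the robot, and variables do not carry over. Pictures are saved under pics/ and viewed, at most 13 in all, crops included, and the job is handed in when it is done.

Besides the shell and the picture viewer there is one more tool, called after "Call:" as a command line: name --argument value ..., lists and objects as JSON in quotes. apply_moves: Moves the arm, as the interface text tells. Its arguments: {"type":"object","properties":{"commands":{"type":"array"},"squeeze":{"type":"number"}},"required":["commands"]}

```bash
mkdir -p pics; ls; cat > h.py <<'E'
from cell import *
import numpy as np, cv2
from scipy.spatial.transform import Rotation as R
def q2R(q): return R.from_quat([q[1],q[2],q[3],q[0]]).as_matrix()
def cam(n):
    c=camera_model(n); return np.array(c["K"]),np.array(c["position"]),q2R(c["orientation"])
def cloud(d,c):
    K,p,Rm=c; v,u=np.mgrid[:d.shape[0],:d.shape[1]]
    X=np.stack([(u-K[0,2])/K[0,0]*d,(v-K[1,2])/K[1,1]*d,d],-1)
    return X@Rm.T+p
def ray(u,v,z,c):
    K,p,Rm=c; r=Rm@np.array([(u-K[0,2])/K[0,0],(v-K[1,2])/K[1,1],1]); return p+r*(z-p[2])/r[2]
E
python3 - <<'E'
from h import *
for n in ["top","scene"]:
    c=cam(n); im,d=grab_frame(n); np.savez(f"{n}.npz",im=im,d=d,K=c[0],p=c[1],R=c[2])
    cv2.imwrite(f"pics/{n}1.png",im[...,::-1]); print(n,c)
print(observe())
E
```

```text
pics
top (array([[382.54233732,   0.        , 321.53094779],
       [  0.        , 382.54233732, 199.1412294 ],
       [  0.        ,   0.        ,   1.        ]]), array([3.68827322e-01, 9.53404492e-04, 1.37150985e+00]), array([[-8.96328989e-03, -9.92878350e-01,  1.18794953e-01],
       [-9.99959757e-01,  8.94492061e-03, -6.87833600e-04],
       [-3.79676335e-04, -1.18796338e-01, -9.92918570e-01]]))
scene (array([[428.51792699,   0.        , 318.12968068],
       [  0.        , 428.51792699, 198.44556913],
       [  0.        ,   0.        ,   1.        ]]), array([ 1.20299052, -0.05028208,  0.92263373]), array([[ 0.02015087,  0.7799126 , -0.62556396],
       [ 0.99975478, -0.00997195,  0.01977205],
       [ 0.00918237, -0.62580899, -0.7799223 ]]))
{'clock': 0.1, 'joint_positions': array([-1.20700435e+00,  4.23755361e-01,  1.63059670e+00, -2.19660683e-05,
        1.08860090e+00, -1.90152337e-02]), 'qd': array([ 0.00064522, -0.00075354,  0.00064085, -0.00331779,  0.00230726,
       -0.00113939]), 'joint_efforts': array([-2.27783414e-03, -5.45616102e+01, -2.74324179e+01,  6.43952633e-02,
        1.88552187e-02, -3.47860646e-05]), 'position': array([ 0.2332962 , -0.57931898,  0.2409917 ]), 'tcp_rot': array([-6.68403693e-04,  9.81736987e-01,  1.90242019e-01, -1.26253787e-04]), 'ft_force': array([-0.90887778, -0.33813238, -0.43093747]), 'moment': array([-0.01122004,  0.01656116, -0.03241292]), 'finger_force': 0.0, 'gripper_width': 0.08803000707779345}
```

View pics/top1.png

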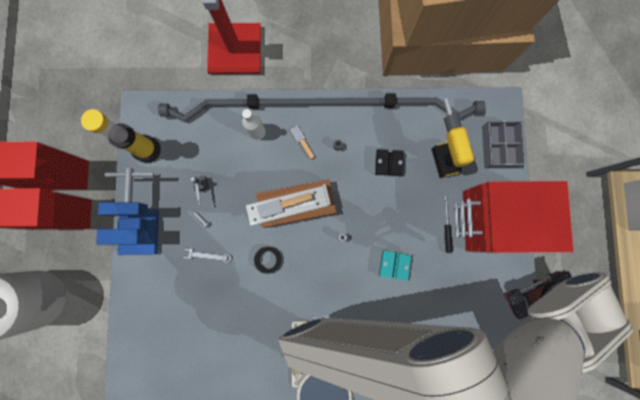

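View pics/scene1.png

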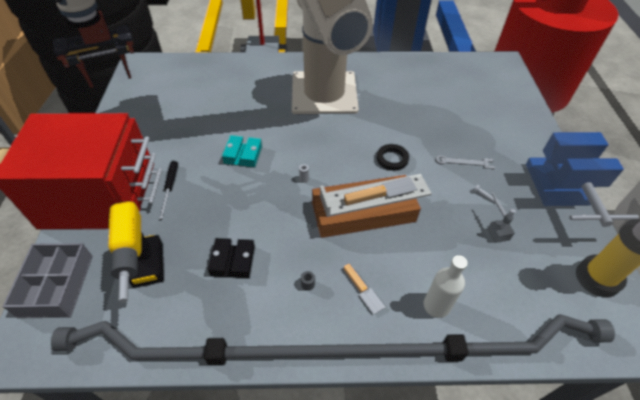

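Top view: two scraper-like things. One lies on the plate (285,203), blade left, handle right. The smaller lies on the bench (303,142). The one on the plate is larger and fits the task. Two guard-like blocks: black at (390,162) is meant; turquoise at (395,265) is not. The gauge is at (203,188). I'll confirm in a crop and measure.

```bash
python3 - <<'E'
from h import *
f=np.load("top.npz"); im,d=f["im"],f["d"]; c=(f["K"],f["p"],f["R"])
cv2.imwrite("pics/crop.png",cv2.resize(im[125:240,180:420,::-1],None,fx=3.3,fy=3.3,interpolation=cv2.INTER_CUBIC))
P=cloud(d,c); z=P[...,2]
hsv=cv2.cvtColor(im,cv2.COLOR_RGB2HSV); h,s,v=[hsv[...,i].astype(int) for i in range(3)]
def rep(n,m,box):
    x0,y0,x1,y1=box; M=np.zeros(m.shape,bool); M[y0:y1,x0:x1]=m[y0:y1,x0:x1]
    Q=P[M]; 
    r=cv2.minAreaRect((Q[:,:2]*1000).astype(np.float32)); print(n,len(Q),"z",np.percentile(Q[:,2],[5,50,95]).round(4),"rect",r, np.median(Q[:,:2],0).round(4))
rep("plate z",(z>.062)&(z<.074),(235,170,345,235))
rep("above plate",(z>.075)&(z<.11),(235,170,345,235))
rep("handle",(z>.085)&(s>90)&(z<.1),(235,170,345,235))
rep("block top",(z>.052)&(z<.064)&(s>90),(235,170,345,235))
rep("guard",(z>.027)&(z<.042),(365,140,415,185))
rep("guard dark",(v<60),(365,140,415,185))
rep("gauge",(z>.05)&(z<.13),(180,165,225,215))
rep("gauge tip",(z>.055)&(z<.08),(180,165,225,215))
rep("gauge foot",(z>.027)&(z<.045),(180,165,225,215))
E
```

```text
plate z 1393 z [0.0624 0.0676 0.0724] rect ((509.9290771484375, 109.00881958007812), (119.1712417602539, 298.9640197753906), 10.613465309143066) [0.5041 0.0914]
above plate 639 z [0.0777 0.0854 0.1   ] rect ((506.28515625, 106.42568969726562), (68.87765502929688, 259.1828918457031), 13.566300392150879) [0.5068 0.1401]
handle 174 z [0.0881 0.0931 0.0972] rect ((518.5311279296875, 85.16117858886719), (19.24297523498535, 105.38711547851562), 16.56336212158203) [0.5192 0.086 ]
block top 823 z [0.0563 0.0604 0.0634] rect ((513.3614501953125, 88.70648956298828), (119.12906646728516, 256.77294921875), 10.63226318359375) [0.5052 0.078 ]
guard 576 z [0.0301 0.0349 0.0394] rect ((660.1796264648438, -244.0122528076172), (96.94625091552734, 91.4585952758789), 86.19889831542969) [ 0.6593 -0.2502]
guard dark 611 z [0.0046 0.0341 0.0392] rect ((658.8953247070312, -248.55136108398438), (106.1552963256836, 89.17713165283203), 85.89078521728516) [ 0.6559 -0.2491]
gauge 96 z [0.0652 0.0742 0.1056] rect ((553.7271728515625, 430.544921875), (93.47754669189453, 19.824020385742188), 4.556400775909424) [0.5756 0.4272]
gauge tip 65 z [0.0651 0.0722 0.0772] rect ((553.7271728515625, 430.544921875), (93.47754669189453, 19.824020385742188), 4.556400775909424) [0.5563 0.426 ]
gauge foot 113 z [0.0305 0.0351 0.0408] rect ((590.0007934570312, 432.5346984863281), (48.04120635986328, 44.48312759399414), 12.461265563964844) [0.5869 0.4252]
```

View pics/crop.png

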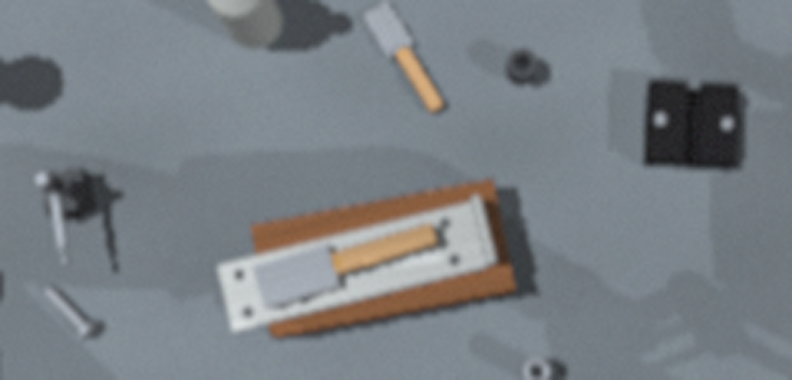

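The crop confirms it: the big scraper lies on the plate (blade ~(295,277), handle ~(390,248) in crop), the smaller on the bench (405,60), the black guard at (695,125) with its gap, and the gauge pointer at (57,230).

```bash
cat >> h.py <<'E'
def maskpts(M,z,c):
    v,u=np.nonzero(M); return np.array([ray(a,b,z,c)[:2] for a,b in zip(u,v)])
def rect(Q):
    r=cv2.minAreaRect((Q*1000).astype(np.float32)); b=cv2.boxPoints(r); return np.round(b,1).tolist(),np.round(r[1],1)
def pca(Q):
    m=Q.mean(0); w,V=np.linalg.eigh(np.cov((Q-m).T)); a=V[:,1]; a=a*np.sign(a[1]); return m.round(4),np.degrees(np.arctan2(a[1],a[0])).round(1),(np.sqrt(12*w)*1000).round(1)
def delta(xyz,yaw):
    o=observe(); p=np.array(o["position"]); Rm=q2R(o["tcp_rot"]); y=np.radians(yaw)
    T=np.array([[np.cos(y),np.sin(y),0],[np.sin(y),-np.cos(y),0],[0,0,-1]]).T
    T=np.array([[np.cos(y),np.sin(y),0],[np.sin(y),-np.cos(y),0],[0,0,-1.]])
    print("clock",round(o["clock"],2),"pos",p.round(4),"yaw",np.degrees(np.arctan2(Rm[1,0],Rm[0,0])).round(2),"tilt",Rm[:,2].round(3))
    print("shift in tool axes",(Rm.T@(np.array(xyz)-p)).round(4),"rotvec",R.from_matrix(Rm.T@T).as_rotvec().round(4))
E
python3 - <<'E'
from h import *
f=np.load("top.npz"); im,d=f["im"],f["d"]; c=(f["K"],f["p"],f["R"])
P=cloud(d,c); z=P[...,2]
hsv=cv2.cvtColor(im,cv2.COLOR_RGB2HSV); h,s,v=[hsv[...,i].astype(int) for i in range(3)]
def box(x0,y0,x1,y1):
    m=np.zeros(h.shape,bool); m[y0:y1,x0:x1]=1; return m
b=box(235,170,345,235)
print("hues wood/block",hsv[201,300],hsv[190,325])
M=b&(s>80)&(v>170)&(z>.08); print("handle",M.sum(),pca(maskpts(M,.090,c)))
M2=b&(z>.073)&(z<.09)&(s<80)&box(250,190,290,225); print("blade",M2.sum(),pca(maskpts(M2,.0815,c)))
M3=b&(s<60)&(v>120)|(b&(z>.072)); M3=cv2.morphologyEx(M3.astype(np.uint8),2,np.ones((3,3)))>0
print("plate",M3.sum(),rect(maskpts(M3&b,.068,c)))
M4=b&(s>110)&(v<190)&(z>.05)&(z<.07); print("block",M4.sum(),rect(maskpts(M4,.06,c)))
g=box(365,140,415,180)&(v<55)&(z>.022); g=cv2.morphologyEx(g.astype(np.uint8),cv2.MORPH_CLOSE,np.ones((5,5)))>0
print("guard",g.sum(),rect(maskpts(g,.034,c)),pca(maskpts(g,.034,c)))
t=box(185,165,222,212)&(z>.058)&(z<.085); q=maskpts(t,.068,c); print("ptr",t.sum(),pca(q),q[np.argsort(q[:,0])[:6]].round(3).tolist())
delta([.519,.085,.20],105)
E
```

```text
hues wood/block [ 16 103 185] [ 96   7 180]
handle 162 (array([0.5197, 0.0882]), np.float64(107.0), array([ 17.8, 103.1]))
blade 360 (array([0.4921, 0.176 ]), np.float64(106.7), array([51.6, 92.9]))
plate 5554 ([[404.8999938964844, -76.69999694824219], [625.7000122070312, -78.69999694824219], [629.0999755859375, 298.79998779296875], [408.29998779296875, 300.79998779296875]], array([377.5, 220.8]))
block 814 ([[432.0, 203.3000030517578], [478.29998779296875, -47.70000076293945], [593.7999877929688, -26.399999618530273], [547.5, 224.60000610351562]], array([117.4, 255.2]))
guard 618 ([[611.7000122070312, -288.6000061035156], [699.0, -294.6000061035156], [705.7000122070312, -197.89999389648438], [618.4000244140625, -191.8000030517578]], array([97. , 87.5])) (array([ 0.6581, -0.2416]), np.float64(86.6), array([87.2, 95.7]))
ptr 77 (array([0.5623, 0.4284]), np.float64(9.9), array([14.4, 90.1])) [[0.508, 0.417], [0.508, 0.42], [0.512, 0.42], [0.515, 0.42], [0.519, 0.42], [0.522, 0.42]]
clock 0.1 pos [ 0.2333 -0.5793  0.241 ] yaw 21.93 tilt [-0.001  0.001 -1.   ]
shift in tool axes [ 0.5132 -0.5095  0.0417] rotvec [-1.1000e-03 -1.0000e-03 -1.4498e+00]
```

Call:
apply_moves --commands '[[[0.0344,-0.035,0.0],[0,0,0],1],[[0.0344,-0.035,0.0],[0,0,0],1],[[0.0344,-0.035,0.0],[0,0,0],1],[[0.0344,-0.035,0.0],[0,0,0],1],[[0.0344,-0.035,0.0],[0,0,0],1]]'

```text
clock: 0.6
position: [0.3278, -0.3513, 0.2415]
tcp_rot: [-0.0, 0.982, 0.19, -0.0]
ft_force: [1.0, 0.2, 0.2]
gripper_width: 0.0881
finger_force: 0.0
```

Call:
apply_moves --commands '[[[0.0344,-0.035,0.0],[0,0,0],1],[[0.0344,-0.035,0.0],[0,0,0],1],[[0.0344,-0.035,0.0],[0,0,0],1],[[0.0344,-0.035,0.0],[0,0,0],1],[[0.0344,-0.035,0.0],[0,0,0],1]]'

```text
clock: 1.1
position: [0.4221, -0.1247, 0.2417]
tcp_rot: [0.0, 0.982, 0.19, 0.0]
ft_force: [1.2, -0.0, -0.0]
gripper_width: 0.0878
finger_force: 0.0
```

Call:
apply_moves --commands '[[[0.0344,-0.035,0.0],[0,0,0],1],[[0.0344,-0.035,0.0],[0,0,0],1],[[0.0344,-0.035,0.0],[0,0,0],1],[[0.0344,-0.035,0.0],[0,0,0],1],[[0.0344,-0.035,0.0],[0,0,0],1]]'

```text
clock: 1.6
position: [0.5162, 0.1021, 0.2415]
tcp_rot: [0.0, 0.982, 0.19, -0.0]
ft_force: [0.8, -0.8, 0.6]
gripper_width: 0.0877
finger_force: 0.0
```

Call:
apply_moves --commands '[[[0,0,0],[0,0,-0.148],1],[[0,0,0],[0,0,-0.148],1],[[0,0,0],[0,0,-0.148],1],[[0,0,0],[0,0,-0.148],1],[[0,0,0],[0,0,-0.148],1]]'

```text
clock: 2.1
position: [0.5157, 0.1001, 0.2413]
tcp_rot: [-0.0, 0.845, 0.535, -0.0]
ft_force: [0.7, -0.3, 0.7]
gripper_width: 0.0877
finger_force: 0.0
```

Call:
apply_moves --commands '[[[0,0,0.01],[0,0,-0.148],1],[[0,0,0.01],[0,0,-0.148],1],[[0,0,0.01],[0,0,-0.148],1],[[0,0,0.01],[0,0,-0.148],1],[[0,0,0],[0,0,-0.148],1]]'

```text
clock: 2.6
position: [0.5149, 0.0998, 0.2001]
tcp_rot: [-0.001, 0.594, 0.804, -0.001]
ft_force: [-1.4, 0.4, -0.0]
gripper_width: 0.0883
finger_force: 0.0
```

```bash
python3 - <<'E'
from h import *
delta([.516,.0997,.20],107)
c=cam("wrist"); im,d=grab_frame("wrist"); np.savez("w1.npz",im=im,d=d,K=c[0],p=c[1],R=c[2]); cv2.imwrite("pics/w1.png",im[...,::-1])
print(c[1])
E
```

```text
clock 2.6 pos [0.5149 0.0998 0.2001] yaw 107.08 tilt [-0.003 -0.001 -1.   ]
shift in tool axes [-0.0004  0.001   0.0001] rotvec [-0.0031 -0.0004  0.0015]
[0.49393101 0.17020064 0.34255181]
```

View pics/w1.png

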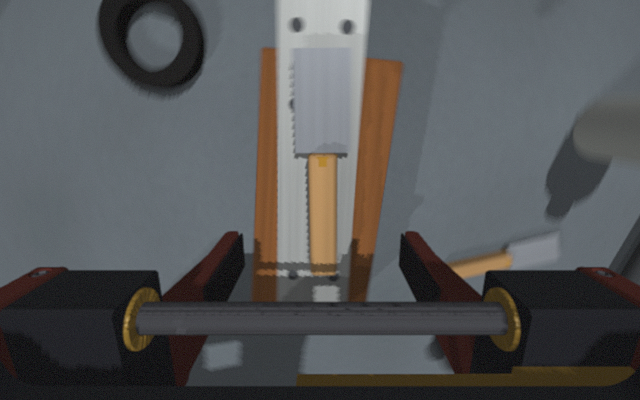

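The wrist view shows the handle centred between the fingers (column ~322, rows 155–275) and parallel to them. I'll verify with rays and measure the plate.

```bash
python3 - <<'E'
from h import *
f=np.load("w1.npz"); im,d=f["im"],f["d"]; c=(f["K"],f["p"],f["R"])
for n,u,v,z in [("shoulder",322.5,156,.092),("hend",323,274,.092),("blade L",293,48,.0815),("blade R",350,48,.0815),("plate L top",276.5,10,.068),("plate R top",370,10,.068),("plate L",277,230,.068),("plate R",355,160,.068),("blk cornL",262,48,.06),("blk cornR",403,63,.06),("blkR low",372,280,.06)]:
    print(n,ray(u,v,z,c)[:2].round(4), "depthpt",cloud(d,c)[int(v)+3,int(u)].round(4))
E
```

```text
shoulder [0.5039 0.1379] depthpt [0.5043 0.1355 0.0918]
hend [0.5354 0.0374] depthpt [0.5405 0.0209 0.0667]
blade L [0.4586 0.2087] depthpt [0.4571 0.2087 0.0665]
blade R [0.5002 0.2214] depthpt [0.5009 0.2197 0.0801]
plate L top [0.4371 0.2329] depthpt [ 4.232e-01  2.459e-01 -2.000e-04]
plate R top [0.5068 0.2543] depthpt [0.5075 0.2526 0.0669]
plate L [0.4845 0.0559] depthpt [0.4853 0.0529 0.0679]
plate R [0.5333 0.1399] depthpt [0.5341 0.1373 0.0679]
blk cornL [0.4311 0.2043] depthpt [ 4.184e-01  2.089e-01 -3.000e-04]
blk cornR [0.5466 0.2277] depthpt [0.5477 0.2258 0.0585]
blkR low [0.59   0.0287] depthpt [ 0.6123 -0.006  -0.0013]
```

Call:
apply_moves --commands '[[[0,0.001,0.04],[0,0,0],1],[[0,0,0.04],[0,0,0],1],[[0,0,0.02],[0,0,0],1],[[0,0,0.0085],[0,0,0],1],[[0,0,0],[0,0,0],1]]'

```text
clock: 3.15
position: [0.5165, 0.1002, 0.0924]
tcp_rot: [-0.001, 0.597, 0.802, -0.001]
ft_force: [0.1, 0.0, -0.7]
gripper_width: 0.0881
finger_force: 0.0
```

Call:
apply_moves --commands '[[[0,0,0],[0,0,0],0.1],[[0,0,0],[0,0,0],0.1],[[0,0,0],[0,0,0],0.1],[[0,0,0],[0,0,0],0.1],[[0,0,0],[0,0,0],0.1]]' --squeeze 40

```text
clock: 3.65
position: [0.5172, 0.1003, 0.0937]
tcp_rot: [0.0, 0.597, 0.802, 0.0]
ft_force: [-0.3, 0.1, -0.3]
gripper_width: 0.0515
finger_force: 0.0
```

Call:
apply_moves --commands '[[[0,0,0],[0,0,0],0.1],[[0,0,0],[0,0,0],0.1],[[0,0,0],[0,0,0],0.1],[[0,0,0],[0,0,0],0.1],[[0,0,0],[0,0,0],0.1]]'

```text
clock: 4.15
position: [0.5168, 0.1002, 0.0931]
tcp_rot: [-0.0, 0.597, 0.802, -0.0]
ft_force: [-0.9, -0.8, 1.2]
gripper_width: 0.0235
finger_force: 40.0
```

Call:
apply_moves --commands '[[[0,0,-0.01],[0,0,0],0.1],[[0,0,-0.02],[0,0,0],0.1],[[0,0,-0.03],[0,0,0],0.1],[[0,0,-0.03],[0,0,0],0.1],[[0,0,-0.01],[0,0,0],0.1]]'

```text
clock: 4.65
position: [0.5186, 0.1006, 0.1964]
tcp_rot: [0.002, 0.597, 0.802, 0.002]
ft_force: [0.3, -0.1, -2.3]
gripper_width: 0.0237
finger_force: 40.0
```

Call:
apply_moves --commands '[[[-0.02,-0.01,0],[0,0,0],0.1],[[-0.0378,-0.0176,0],[0,0,0],0.1],[[-0.0378,-0.0176,0],[0,0,0],0.1],[[-0.0378,-0.0176,0],[0,0,0],0.1],[[-0.0378,-0.0176,0],[0,0,0],0.1]]'

```text
clock: 5.15
position: [0.4885, -0.0882, 0.1928]
tcp_rot: [-0.0, 0.597, 0.803, -0.0]
ft_force: [0.5, -0.5, -2.0]
gripper_width: 0.024
finger_force: 40.0
```

Call:
apply_moves --commands '[[[-0.0378,-0.0176,0],[0,0,0],0.1],[[-0.0378,-0.0176,0],[0,0,0],0.1],[[-0.0378,-0.0176,0],[0,0,0],0.1],[[-0.018,-0.007,0],[0,0,0.07],0.1],[[0,0,0],[0,0,0.12],0.1]]'

```text
clock: 5.65
position: [0.4693, -0.2324, 0.1927]
tcp_rot: [0.0, 0.673, 0.74, -0.0]
ft_force: [0.4, 0.1, -0.4]
gripper_width: 0.0238
finger_force: 40.0
```

Call:
apply_moves --commands '[[[0,0,0],[0,0,0.145],0.1],[[0,0,0],[0,0,0.145],0.1],[[0,0,0],[0,0,0.145],0.1],[[0,0,0],[0,0,0.145],0.1],[[0,0,0],[0,0,0.145],0.1]]'

```text
clock: 6.15
position: [0.4694, -0.2297, 0.1926]
tcp_rot: [-0.0, 0.891, 0.454, -0.0]
ft_force: [0.3, -0.3, -2.0]
gripper_width: 0.0234
finger_force: 40.0
```

Call:
apply_moves --commands '[[[0,0,0],[0,0,0.145],0.1],[[0,0,0],[0,0,0.145],0.1],[[0,0,0],[0,0,0.145],0.1],[[0,0,0],[0,0,0.145],0.1],[[0,0,0],[0,0,0.145],0.1]]'

```text
clock: 6.65
position: [0.4694, -0.2296, 0.1926]
tcp_rot: [-0.0, 0.994, 0.108, -0.0]
ft_force: [0.3, -0.3, -0.9]
gripper_width: 0.0235
finger_force: 40.0
```

Call:
apply_moves --commands '[[[0,0,0],[0,0,0.145],0.1],[[0,0,0],[0,0,0.1],0.1],[[0,0,0],[0,0,0.05],0.1],[[0,0,0],[0,0,0],0.1],[[0,0,0],[0,0,0],0.1]]'

```text
clock: 7.15
position: [0.4695, -0.2297, 0.1928]
tcp_rot: [-0.0, 0.999, -0.035, -0.0]
ft_force: [-0.7, -0.7, -1.6]
gripper_width: 0.0241
finger_force: 40.0
```

```bash
python3 - <<'E'
from h import *
print(observe()["gripper_width"],observe()["finger_force"])
delta([.4704,-.2301,.19],-4)
for n in ["wrist","top"]:
    c=cam(n); im,d=grab_frame(n); np.savez(n+"2.npz",im=im,d=d,K=c[0],p=c[1],R=c[2])
    if n=="wrist": cv2.imwrite("pics/w2.png",im[...,::-1])
E
```

```text
0.02411518842240412 39.99969005584717
clock 7.15 pos [ 0.4695 -0.2297  0.1928] yaw -4.05 tilt [-0.001  0.    -1.   ]
shift in tool axes [0.0009 0.0003 0.0028] rotvec [-0.0003  0.0007 -0.0009]
```

View pics/w2.png

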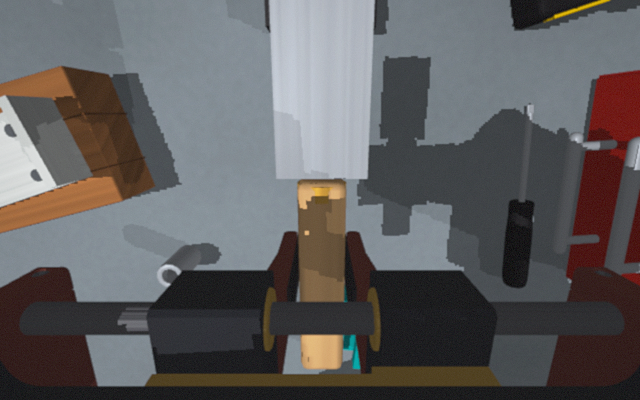

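The scraper is held straight, blade at columns 272–373. The guard shows behind it at the top (columns 265 and 388, lower edge near row 30). I'll check the blade's pitch and the guard's position.

```bash
python3 - <<'E'
from h import *
f=np.load("wrist2.npz"); im,d=f["im"],f["d"]; c=(f["K"],f["p"],f["R"]); P=cloud(d,c)
for v in (5,40,80,120,165): print("blade",v,[np.median(P[v-2:v+3,u-4:u+5].reshape(-1,3),0).round(4).tolist() for u in (285,322,362)])
for v in (190,220,250): print("handle",v,np.median(P[v-1:v+2,315:330].reshape(-1,3),0).round(4))
for u in (266,268,270,376,379,382,385,387):
    print(u,[(v,P[v,u,2].round(3)) for v in (2,10,20,25,28,30,32,35,40)])
g=(P[...,2]>.028)&(P[...,2]<.04); g[60:]=0; g[:,:255]=0; g[:,400:]=0
q=P[g]; print(g.sum(), q[q[:,1]>-.24].min(0), q[q[:,1]>-.24].max(0), q[q[:,1]<-.24].min(0),q[q[:,1]<-.24].max(0))
E
```

```text
blade 5 [[0.5904, -0.2234, 0.1805], [0.5893, -0.2394, 0.1804], [0.5881, -0.2571, 0.1803]]
blade 40 [[0.5767, -0.2219, 0.1805], [0.5754, -0.2385, 0.1804], [0.5741, -0.2564, 0.1806]]
blade 80 [[0.5598, -0.2201, 0.1806], [0.5587, -0.2373, 0.1803], [0.5573, -0.2558, 0.1806]]
blade 120 [[0.542, -0.2183, 0.1805], [0.5407, -0.236, 0.1803], [0.5394, -0.2552, 0.1805]]
blade 165 [[0.5204, -0.2161, 0.1807], [0.519, -0.2345, 0.1802], [0.5176, -0.2543, 0.1807]]
handle 190 [ 0.5089 -0.2338  0.1912]
handle 220 [ 0.4939 -0.2327  0.1911]
handle 250 [ 0.4779 -0.2316  0.1912]
266 [(2, np.float64(0.033)), (10, np.float64(0.033)), (20, np.float64(0.032)), (25, np.float64(0.033)), (28, np.float64(-0.002)), (30, np.float64(-0.001)), (32, np.float64(-0.001)), (35, np.float64(-0.0)), (40, np.float64(-0.001))]
268 [(2, np.float64(0.035)), (10, np.float64(0.033)), (20, np.float64(0.034)), (25, np.float64(0.032)), (28, np.float64(0.027)), (30, np.float64(0.019)), (32, np.float64(-0.001)), (35, np.float64(-0.0)), (40, np.float64(-0.001))]
270 [(2, np.float64(0.179)), (10, np.float64(0.181)), (20, np.float64(0.18
[... 735 characters left out ...]
 np.float64(-0.0)), (32, np.float64(0.0)), (35, np.float64(-0.0)), (40, np.float64(-0.001))]
385 [(2, np.float64(-0.0)), (10, np.float64(-0.001)), (20, np.float64(-0.001)), (25, np.float64(-0.001)), (28, np.float64(-0.001)), (30, np.float64(-0.0)), (32, np.float64(0.0)), (35, np.float64(0.0)), (40, np.float64(-0.002))]
387 [(2, np.float64(-0.001)), (10, np.float64(-0.0)), (20, np.float64(-0.0)), (25, np.float64(0.001)), (28, np.float64(0.0)), (30, np.float64(-0.0)), (32, np.float64(-0.001)), (35, np.float64(0.001)), (40, np.float64(0.0))]
199 [ 0.61898823 -0.19728244  0.02964812] [ 0.6394711  -0.19222155  0.03571389] [ 0.61222654 -0.28877109  0.03083798] [ 0.63248723 -0.28625228  0.03508411]
```

Call:
apply_moves --commands '[[[0,0.0,0.03],[0,0,0],0.1],[[0,0,0.04],[0,0,0],0.1],[[0,0,0.04],[0,0,0],0.1],[[0,0,0.035],[0,0,0],0.1],[[0,0,0.012],[0,0,0],0.1]]'

```text
clock: 7.75
position: [0.468, -0.2289, 0.0332]
tcp_rot: [-0.001, 0.999, -0.036, -0.002]
ft_force: [-0.6, -0.3, -1.0]
gripper_width: 0.0236
finger_force: 40.0
```

Call:
apply_moves --commands '[[[0,0,0.008],[0,0,0],0.1],[[0,0,0],[0,0,0],0.1],[[0.01,0,0],[0,0,0],0.1],[[0.015,0,0],[0,0,0],0.1],[[0.015,0,0],[0,0,0],0.1]]'

```text
clock: 8.25
position: [0.512, -0.2335, 0.0301]
tcp_rot: [0.001, 0.999, -0.036, 0.002]
ft_force: [0.8, -0.1, -1.6]
gripper_width: 0.024
finger_force: 40.0
```

Call:
apply_moves --commands '[[[0.015,0,0],[0,0,0],0.1],[[0.015,0,0],[0,0,0],0.1],[[0.015,0,0],[0,0,0],0.1],[[0.008,0,0],[0,0,0],0.1],[[0,0,0],[0,0,0],0.1]]'

```text
clock: 8.75
position: [0.5647, -0.237, 0.0296]
tcp_rot: [0.001, 0.999, -0.036, 0.002]
ft_force: [0.7, -0.1, -0.7]
gripper_width: 0.0239
finger_force: 40.0
```

```bash
python3 - <<'E'
from h import *
o=observe(); print(o["ft_force"])
m=np.array([.6155,-.2405])-.0436*np.array([.9976,-.0698])
delta([*m,.0256],-4)
E
```

```text
[ 0.7435189  -0.12370381 -0.69041378]
clock 8.75 pos [ 0.5647 -0.237   0.0296] yaw -4.1 tilt [ 0.003 -0.001 -1.   ]
shift in tool axes [ 0.0073 -0.0001  0.004 ] rotvec [ 0.0011 -0.0033 -0.0018]
```

Lower to the bench, then advance until contact.

Call:
apply_moves --commands '[[[0,0,0.002],[0,0,0],0.1],[[0,0,0.001],[0,0,0],0.1],[[0.003,0,0.0],[0,0,0],0.1],[[0.002,0,0],[0,0,0],0.1],[[0,0,0],[0,0,0],0.1]]'

```text
clock: 9.25
position: [0.5679, -0.2371, 0.0252]
tcp_rot: [0.0, 0.999, -0.036, 0.0]
ft_force: [-0.6, -0.7, -1.0]
gripper_width: 0.0237
finger_force: 40.0
```

Call:
apply_moves --commands '[[[0.001,0,0],[0,0,0],0.1],[[0.001,0,0],[0,0,0],0.1],[[0,0,0.0],[0,0,0],0.1],[[0,0,0],[0,0,0],0.1],[[0,0,0],[0,0,0],0.1]]'

```text
clock: 9.75
position: [0.5697, -0.2371, 0.0251]
tcp_rot: [0.0, 0.999, -0.036, 0.0]
ft_force: [-0.3, 0.0, -0.1]
gripper_width: 0.0235
finger_force: 40.0
```

Call:
apply_moves --commands '[[[0.001,0,0],[0,0,0],0.1],[[0.001,0,0],[0,0,0],0.1],[[0.001,0,0.0],[0,0,0],0.1],[[0,0,0],[0,0,0],0.1],[[0,0,0],[0,0,0],0.1]]'

```text
clock: 10.25
position: [0.5729, -0.2373, 0.0252]
tcp_rot: [0.0, 0.999, -0.036, 0.0]
ft_force: [0.5, 0.2, -1.4]
gripper_width: 0.0238
finger_force: 40.0
```

Call:
apply_moves --commands '[[[0.001,0,0],[0,0,0],0.1],[[0,0,0],[0,0,0],0.1],[[0.001,0,0.0],[0,0,0],0.1],[[0,0,0],[0,0,0],0.1],[[0,0,0],[0,0,0],0.1]]'

```text
clock: 10.75
position: [0.5733, -0.2373, 0.0251]
tcp_rot: [-0.0, 0.999, -0.036, -0.001]
ft_force: [-5.4, 0.1, 4.3]
gripper_width: 0.0237
finger_force: 40.0
```

Call:
apply_moves --commands '[[[0.001,0,0],[0,0,0],0.1],[[0,0,0],[0,0,0],0.1],[[0,0,0.0],[0,0,0],0.1],[[0,0,0],[0,0,0],0.1],[[0,0,0],[0,0,0],0.1]]'

```text
clock: 11.25
position: [0.5734, -0.2373, 0.0252]
tcp_rot: [-0.0, 0.999, -0.036, -0.002]
ft_force: [-8.8, -0.0, 7.2]
gripper_width: 0.0238
finger_force: 40.0
```

```bash
python3 - <<'E'
from h import *
print(observe()["ft_force"])
c=cam("wrist"); im,d=grab_frame("wrist"); np.savez("w3.npz",im=im,d=d,K=c[0],p=c[1],R=c[2]); cv2.imwrite("pics/w3.png",im[...,::-1])
E
```

```text
[-8.77654186e+00 -3.43025393e-03  7.16538665e+00]
```

View pics/w3.png

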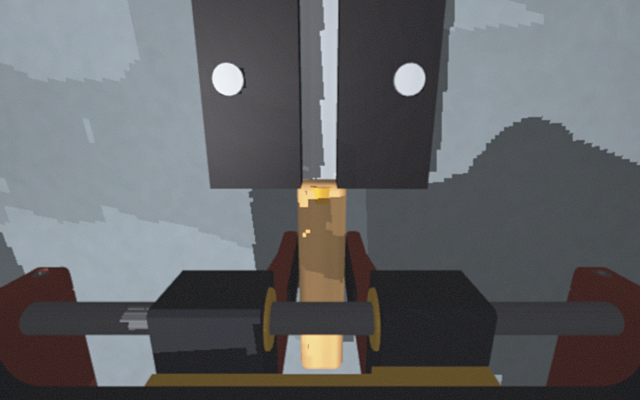

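The handle's front (322,185) sits against the guard face (row 187), and the blade shows in the gap: it is home. Now release and rise.

Call:
apply_moves --commands '[[[0,0,0],[0,0,0],0.7],[[0,0,0],[0,0,0],0.7],[[0,0,0.0],[0,0,0],0.7],[[0,0,0],[0,0,0],0.7],[[0,0,0],[0,0,0],0.7]]'

```text
clock: 11.8
position: [0.5758, -0.2375, 0.0251]
tcp_rot: [0.0, 0.999, -0.036, 0.0]
ft_force: [0.5, -0.3, 0.2]
gripper_width: 0.0594
finger_force: 0.0
```

Call:
apply_moves --commands '[[[0,0,-0.01],[0,0,0],0.7],[[0,0,-0.03],[0,0,0],0.7],[[0,0,-0.05],[0,0,0],0.7],[[0,0,-0.05],[0,0,0],0.7],[[0,0,-0.05],[0,0,0],0.7]]'

```text
clock: 12.3
position: [0.5752, -0.2373, 0.2177]
tcp_rot: [0.0, 0.999, -0.036, 0.0]
ft_force: [0.5, 0.4, 0.1]
gripper_width: 0.0612
finger_force: 0.0
```

```bash
python3 - <<'E'
from h import *
print(observe()["gripper_width"],observe()["position"])
c=cam("wrist"); im,d=grab_frame("wrist"); P=cloud(d,c)
hsv=cv2.cvtColor(im,cv2.COLOR_RGB2HSV)
M=(hsv[...,0]<25)&(hsv[...,1]>80)&(hsv[...,2]>90)&(P[...,2]>.018)&(P[...,2]<.03)&(P[...,0]>.4)&(P[...,0]<.63); print("handle",pca(P[M][:,:2]),P[M].max(0))
c=cam("top"); im,d=grab_frame("top"); np.savez("top3.npz",im=im,d=d,K=c[0],p=c[1],R=c[2]); cv2.imwrite("pics/top3.png",cv2.resize(im[140:250,180:420,::-1],None,fx=3.3,fy=3.3,interpolation=cv2.INTER_CUBIC))
P=cloud(d,c); z=P[...,2]; 
hsv=cv2.cvtColor(im,cv2.COLOR_RGB2HSV); h,s,v=[hsv[...,i].astype(int) for i in range(3)]
b=np.zeros(z.shape,bool); b[170:235,240:345]=1
M=b&(s<60)&(z>.062)&(z<.076); q=maskpts(M,.068,c); print("plate",M.sum(),pca(q),rect(q))
M=b&(z>.082)&(z<.11); q=maskpts(M,.1,c); print("flange",M.sum(),pca(q),rect(q))
E
```

```text
0.061220067651849966 [ 0.57522761 -0.23733778  0.21770916]
handle (array([ 0.5613, -0.2009]), np.float64(95.0), array([105.8, 271.8])) [ 0.61551661 -0.02642719  0.02998244]
plate 1652 (array([0.5039, 0.1202]), np.float64(103.9), array([ 72.3, 274.2])) ([[431.79998779296875, 242.60000610351562], [506.0, -33.599998474121094], [580.5999755859375, -13.600000381469727], [506.3999938964844, 262.70001220703125]], array([ 77.3, 286. ]))
flange 55 (array([ 0.5358, -0.0153]), np.float64(14.0), array([ 8.9, 70.8])) ([[500.70001220703125, -19.899999618530273], [502.79998779296875, -28.299999237060547], [570.2999877929688, -11.199999809265137], [568.2000122070312, -2.799999952316284]], array([69.6,  8.6]))
```

View pics/top3.png

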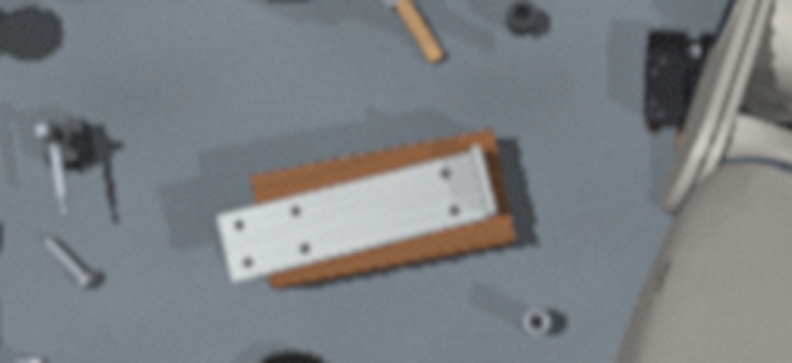

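Top crop: the plate is clear of the scraper, with its flange at (485,180). The plate is yawed ~13.9° and the block ~10.5°, so it needs squaring up as it slides. Moving above the flange.

Call:
apply_moves --commands '[[[-0.011,-0.0437,0],[0,0,0],0.5],[[-0.011,-0.0437,0],[0,0,0],0.5],[[-0.011,-0.0437,0],[0,0,0],0.5],[[-0.011,-0.0437,0],[0,0,0],0.5],[[-0.011,-0.0437,0],[0,0,0],0.5]]'

```text
clock: 12.9
position: [0.5356, -0.014, 0.2152]
tcp_rot: [-0.0, 0.999, -0.036, 0.0]
ft_force: [0.5, -0.2, -0.7]
gripper_width: 0.0438
finger_force: 0.0
```

Call:
apply_moves --commands '[[[0,0,0],[0,0,-0.104],0.5],[[0,0,0],[0,0,-0.104],0.5],[[0,0,0],[0,0,-0.104],0.5],[[0,0,0],[0,0,0],0.5],[[0,0,0],[0,0,0],0.5]]'

```text
clock: 13.4
position: [0.5363, -0.0156, 0.2151]
tcp_rot: [-0.0, 0.993, 0.118, -0.0]
ft_force: [0.2, -0.2, -0.2]
gripper_width: 0.0436
finger_force: 0.0
```

```bash
python3 - <<'E'
from h import *
delta([.5358,-.0153,.20],13.9)
c=cam("wrist"); im,d=grab_frame("wrist"); np.savez("w4.npz",im=im,d=d,K=c[0],p=c[1],R=c[2]); cv2.imwrite("pics/w4.png",im[...,::-1])
P=cloud(d,c); z=P[...,2]
M=(z>.09)&(z<.108)&(P[...,1]>-.08)&(P[...,1]<.05)&(P[...,0]>.48); q=P[M][:,:2]; print("flange",M.sum(),pca(q),rect(q))
c=cam("top"); im,d=grab_frame("top"); np.savez("top4.npz",im=im,d=d,K=c[0],p=c[1],R=c[2])
E
```

```text
clock 13.4 pos [ 0.5363 -0.0156  0.2151] yaw 13.58 tilt [-0.  0. -1.]
shift in tool axes [-0.0004 -0.0004  0.0151] rotvec [-0.0001  0.0002 -0.0056]
flange 730 (array([ 0.5395, -0.0146]), np.float64(13.8), array([ 7.8, 71.7])) ([[502.70001220703125, -19.399999618530273], [504.5, -26.700000762939453], [572.2000122070312, -10.300000190734863], [570.4000244140625, -2.9000000953674316]], array([69.7,  7.6]))
```

View pics/w4.png

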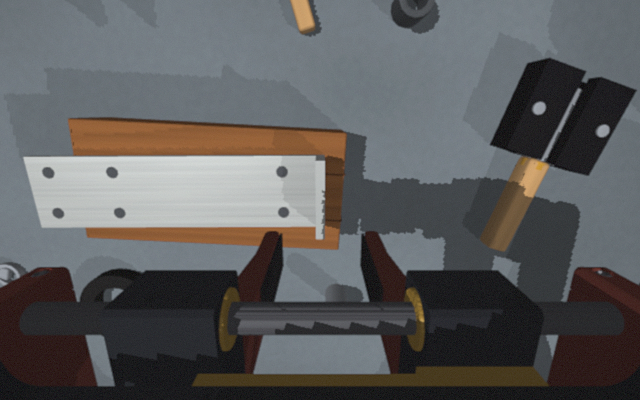

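The wrist view shows the scraper home and released (handle (520,200) against the guard), and the flange at column ~322, between the fingers. I'll fit the block's and plate's edges, and the gauge.

```bash
python3 - <<'E'
from h import *
f=np.load("w4.npz"); im,d=f["im"],f["d"]; c=(f["K"],f["p"],f["R"])
hsv=cv2.cvtColor(im,cv2.COLOR_RGB2HSV); h,s,v=[hsv[...,i].astype(int) for i in range(3)]
P=cloud(d,c); z=P[...,2]
blk=(z>.054)&(z<.064)&(s>80); pl=(z>.062)&(z<.074)&(s<60)
def line(pts):
    vx,vy,x,y=cv2.fitLine(np.float32(pts)*1000,cv2.DIST_HUBER,0,.01,.01).ravel(); return np.degrees(np.arctan(vy/vx)).round(2) if abs(vx)>abs(vy) else (np.degrees(np.arctan2(vy,vx))%180).round(2),(x.round(1),y.round(1))
def edge(M,rng,col,last,zz):
    out=[]
    for k in rng:
        i=np.nonzero(M[:,k] if col else M[k])[0]
        if len(i): e=i[-1]+.5 if last else i[0]-.5; out.append(ray(*((k,e) if col else (e,k)),zz,c)[:2])
    return line(out),len(out)
top=blk.copy(); top[200:]=0
print("block far edge",edge(top,range(80,330),True,False,.06))
print("block outer edge",edge(top,range(122,152),False,False,.06))
print("plate far edge",edge(pl,range(40,300),True,False,.068))
print("plate near edge",edge(pl,range(50,235),True,True,.068))
print("plate end",edge(pl,range(162,222),False,False,.068))
f=np.load("top4.npz"); im,d=f["im"],f["d"]; c=(f["K"],f["p"],f["R"]); P=cloud(d,c)
f=np.load("scene.npz"); im,d=f["im"],f["d"]; 
cv2.imwrite("pics/gs.png",np.hstack([cv2.resize(im[170:250,460:530,::-1],(490,560),interpolation=cv2.INTER_CUBIC),cv2.resize(np.load("top4.npz")["im"][170:210,185:225,::-1],(300,300),interpolation=cv2.INTER_CUBIC).repeat(1,0) if 0 else cv2.copyMakeBorder(cv2.resize(np.load("top4.npz")["im"][170:210,185:225,::-1],(300,300),interpolation=cv2.INTER_CUBIC),0,260,0,0,0)]))
E
```

```text
block far edge ((np.float32(100.56), (np.float32(572.8), np.float32(103.4))), 250)
block outer edge ((np.float32(11.15), (np.float32(529.9), np.float32(224.0))), 30)
plate far edge ((np.float32(103.86), (np.float32(538.2), np.float32(131.1))), 260)
plate near edge ((np.float32(104.05), (np.float32(460.4), np.float32(151.5))), 185)
plate end ((np.float32(13.69), (np.float32(472.8), np.float32(252.9))), 60)
```

View pics/gs.png

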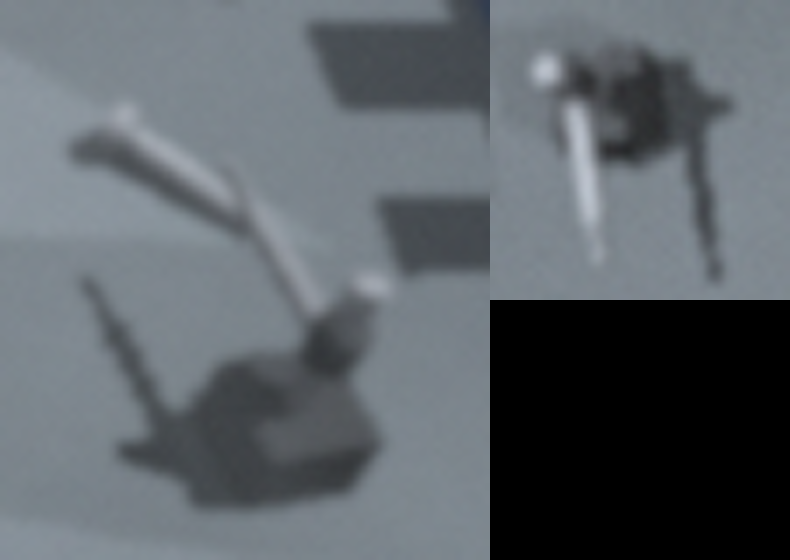

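In the crops the pointer's tip is at ~(108,265) in the top crop, i.e. top pixel (198.9,204.8), and at ~(226,162) in the scene crop, i.e. (491.8,192.6).

```bash
python3 - <<'E'
from h import *
ux=np.array([np.cos(np.radians(10.6)),np.sin(np.radians(10.6))]); uy=np.array([-ux[1],ux[0]])
pts={}
for n,l in [("top4",[("tip",198.9,204.8),("ptr base",196.0,183.5)]),("scene",[("tip",491.8,192.6)])]:
    f=np.load(n+".npz"); c=(f["K"],f["p"],f["R"])
    for k,u,v in l: p=ray(u,v,.068,c)[:2]; print(n,k,p.round(4),"along",(p@uy).round(4),"lat",(p@ux).round(4)); 
for n,p in [("flange",(.5375,-.0148)),("far edge",(.5728,.1034)),("outer edge",(.5299,.224)),("plate end pt",(.4728,.2529)),("plate far",(.5382,.1311)),("plate near",(.4604,.1515))]:
    p=np.array(p); print(n,"along",(p@uy).round(4),"lat",(p@ux).round(4))
delta([.5375,-.0148,.092],13.8)
E
```

```text
top4 tip [0.509  0.4204] along 0.3195 lat 0.5777
top4 ptr base [0.583  0.4325] along 0.3179 lat 0.6526
scene tip [0.5038 0.423 ] along 0.3231 lat 0.573
flange along -0.1134 lat 0.5256
far edge along -0.0037 lat 0.582
outer edge along 0.1227 lat 0.5621
plate end pt along 0.1616 lat 0.5113
plate far along 0.0299 lat 0.5531
plate near along 0.0642 lat 0.4804
clock 13.5 pos [ 0.5364 -0.0157  0.2151] yaw 13.61 tilt [-0.  0. -1.]
shift in tool axes [ 0.0013 -0.0006  0.1231] rotvec [-0.0001  0.0001 -0.0033]
```

Call:
apply_moves --commands '[[[0.001,-0.0006,0.04],[0,0,-0.003],0.5],[[0,0,0.04],[0,0,0],0.5],[[0,0,0.03],[0,0,0],0.5],[[0,0,0.013],[0,0,0],0.5],[[0,0,0],[0,0,0],0.5]]'

```text
clock: 14.0
position: [0.5362, -0.0149, 0.0907]
tcp_rot: [-0.0, 0.993, 0.121, -0.002]
ft_force: [0.6, -0.2, -0.0]
gripper_width: 0.0439
finger_force: 0.0
```

Call:
apply_moves --commands '[[[0,0,0],[0,0,0],0],[[0,0,0],[0,0,0],0],[[0,0,0],[0,0,0],0],[[0,0,0],[0,0,0],0],[[0,0,0],[0,0,0],0]]' --squeeze 50

```text
clock: 14.5
position: [0.5376, -0.0146, 0.0929]
tcp_rot: [-0.0, 0.993, 0.121, 0.001]
ft_force: [0.4, -3.1, 5.5]
gripper_width: 0.0077
finger_force: 50.0
```

Call:
apply_moves --commands '[[[0,0,0],[0,0,0],0],[[0,0,0],[0,0,0],0],[[0,0,0],[0,0,0],0],[[0,0,0],[0,0,0],0],[[0,0,0],[0,0,0],0]]'

```text
clock: 15.0
position: [0.5376, -0.0146, 0.0929]
tcp_rot: [-0.0, 0.993, 0.121, 0.0]
ft_force: [-1.5, 1.0, 6.5]
gripper_width: 0.0078
finger_force: 50.0
```

```bash
python3 - <<'E'
from h import *
o=observe(); print(o["ft_force"],o["moment"],o["gripper_width"],o["finger_force"])
delta([.5375,-.0148,.092],13.8)
E
```

```text
[-1.48609893  0.99794806  6.521361  ] [ 0.292013    0.19027055 -0.09766786] 0.007774742933645924 50.001999735832214
clock 15.0 pos [ 0.5376 -0.0146  0.0929] yaw 13.89 tilt [ 0.001  0.    -1.   ]
shift in tool axes [-0.0001  0.0001  0.0009] rotvec [-0.0001 -0.0009  0.0016]
```

Call:
apply_moves --commands '[[[0,0,0],[0,0,0.014],0],[[0,0,0],[0,0,0.015],0],[[0,0,0],[0,0,0.015],0],[[0,0,0],[0,0,0.014],0],[[0,0,0],[0,0,0],0]]'

```text
clock: 15.5
position: [0.5369, -0.0148, 0.0929]
tcp_rot: [0.0, 0.996, 0.093, -0.0]
ft_force: [-4.8, 0.4, 9.5]
gripper_width: 0.0075
finger_force: 50.0
```

Call:
apply_moves --commands '[[[-0.0005,-0.004,0],[0,0,0],0],[[-0.0005,-0.006,0],[0,0,0],0],[[-0.0005,-0.008,0],[0,0,0],0],[[-0.0005,-0.008,0],[0,0,0],0],[[-0.0005,-0.004,0],[0,0,0],0]]'

```text
clock: 16.0
position: [0.5303, 0.0139, 0.0929]
tcp_rot: [0.001, 0.996, 0.092, 0.001]
ft_force: [1.6, -5.8, 5.0]
gripper_width: 0.0076
finger_force: 50.0
```

```bash
cat > chk.py <<'E'
from h import *
import sys
o=observe(); print("F",o["ft_force"].round(1),"M",o["moment"].round(2),o["gripper_width"].round(4),o["finger_force"])
t=np.radians(10.6); ux=np.array([np.cos(t),np.sin(t)]); uy=np.array([-ux[1],ux[0]]); p=np.array(o["position"])
print("flange along",(p[:2]@uy).round(4),"lat",(p[:2]@ux).round(4)); delta(p,10.6)
c=cam("top"); im,d=grab_frame("top"); np.savez("topc.npz",im=im,d=d,K=c[0],p=c[1],R=c[2])
P=cloud(d,c); z=P[...,2]; s=cv2.cvtColor(im,cv2.COLOR_RGB2HSV)[...,1]; v=im.max(2)
b=(P[...,0]>.40)&(P[...,0]<.56)&(P[...,1]>.10)&(P[...,1]<.44)&(P[...,0]*ux[0]+P[...,1]*ux[1]<.57)
M=b&(s<60)&(z>.055)&(z<.078); q=maskpts(M,.068,c); print("plate",M.sum(),pca(q))
A=q@uy; L=q@ux
bins=np.arange(.49,.555,.004); e=[(l,A[(L>=l)&(L<l+.004)].max()) for l in bins if ((L>=l)&(L<l+.004)).any()]
print("end along",np.median([x[1] for x in e]).round(4)," by lat",np.round(e,4)[:,1].tolist())
E
python3 chk.py
```

```text
Traceback (most recent call last):
  File "chk.py", line 3, in <module>
    o=observe(); print("F",o["ft_force"].round(1),"M",o["moment"].round(2),o["gripper_width"].round(4),o["finger_force"])
                                                                           ^^^^^^^^^^^^^^^^^^^^^^^^
AttributeError: 'float' object has no attribute 'round'
```

```bash
sed -i 's/o\["gripper_width"\].round(4)/o["gripper_width"]/' chk.py; python3 chk.py
```

```text
F [ 1.6 -5.8  5. ] M [-0.76 -0.13 -0.02] 0.007582769837986211 50.003759264945984
flange along -0.0839 lat 0.5238
clock 16.0 pos [0.5303 0.0139 0.0929] yaw 10.61 tilt [ 0.002 -0.001 -1.   ]
shift in tool axes [0. 0. 0.] rotvec [ 0.0013 -0.0021  0.0002]
plate 1103 (array([0.4964, 0.1961]), np.float64(102.1), array([ 74.5, 175.7]))
end along 0.1894  by lat [0.1879, 0.1907, 0.1901, 0.1895, 0.1884, 0.1878, 0.1906, 0.19, 0.1894, 0.1889, 0.1883, 0.1905, 0.1899, 0.1894, 0.1888, 0.1882, 0.1876]
```

Call:
apply_moves --commands '[[[-0.0005,-0.004,0],[0,0,0],0],[[-0.0005,-0.008,0],[0,0,0],0],[[-0.0005,-0.009,0],[0,0,0],0],[[0,-0.009,0],[0,0,0],0],[[0,-0.009,0],[0,0,0],0]]'

```text
clock: 16.55
position: [0.5216, 0.0517, 0.0929]
tcp_rot: [0.001, 0.996, 0.092, 0.001]
ft_force: [1.5, -6.9, 6.0]
gripper_width: 0.0079
finger_force: 50.0
```

Call:
apply_moves --commands '[[[0,-0.009,0],[0,0,0],0],[[0,-0.009,0],[0,0,0],0],[[0,-0.009,0],[0,0,0],0],[[0,-0.008,0],[0,0,0],0],[[0,-0.004,0],[0,0,0],0]]'

```text
clock: 17.05
position: [0.5143, 0.0903, 0.0929]
tcp_rot: [0.001, 0.996, 0.093, 0.001]
ft_force: [2.1, -7.0, 7.1]
gripper_width: 0.0081
finger_force: 50.0
```

Call:
apply_moves --commands '[[[0,-0.006,0],[0,0,0],0],[[0,-0.008,0],[0,0,0],0],[[0,-0.008,0],[0,0,0],0],[[0,-0.006,0],[0,0,0],0],[[0,-0.003,0],[0,0,0],0]]'

```text
clock: 17.55
position: [0.5086, 0.1206, 0.0929]
tcp_rot: [0.001, 0.996, 0.093, 0.001]
ft_force: [2.2, -8.2, 7.8]
gripper_width: 0.0074
finger_force: 50.0
```

```bash
python3 chk.py; python3 - <<'E'
from h import *
f=np.load("topc.npz")["im"]
c=cam("scene"); g,d=grab_frame("scene"); np.savez("scenec.npz",im=g,d=d,K=c[0],p=c[1],R=c[2])
cv2.imwrite("pics/e1.png",np.hstack([cv2.resize(x[...,::-1],(400,480),interpolation=cv2.INTER_CUBIC) for x in (f[175:223,185:225],g[166:226,455:505])]))
E
```

```text
F [ 2.2 -8.2  7.8] M [-1.23 -0.21  0.05] 0.007403301871794543 50.005470514297485
flange along 0.025 lat 0.5221
clock 17.55 pos [0.5086 0.1206 0.0929] yaw 10.63 tilt [ 0.002 -0.001 -1.   ]
shift in tool axes [0. 0. 0.] rotvec [ 0.0012 -0.0014  0.0006]
plate 841 (array([0.4703, 0.3219]), np.float64(102.0), array([ 70.7, 140.1]))
end along 0.2982  by lat [0.2982, 0.2976, 0.2971, 0.2965, 0.2993, 0.2988, 0.2977, 0.2972, 0.2967, 0.2995, 0.2989, 0.2984, 0.2973, 0.2968, 0.2996, 0.299, 0.2985]
```

View pics/e1.png

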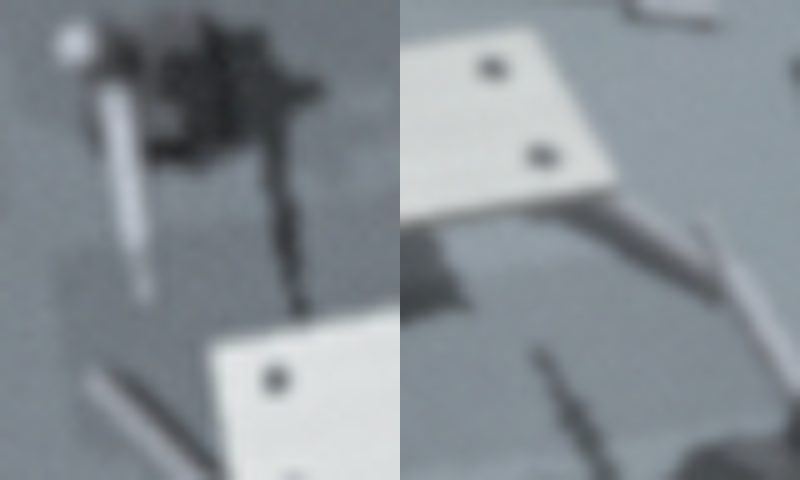

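Left (top): pointer tip at (146,300), plate's near corner at (210,348). Right (scene): tip at (702,215), corner at (617,185). So the plate is still short of the tip; working out by how much.

```bash
python3 - <<'E'
from h import *
t=np.radians(10.6); ux=np.array([np.cos(t),np.sin(t)]); uy=np.array([-ux[1],ux[0]])
for n,tip,cor in [("topc",(199.1,204.5),(205.5,209.3)),("scenec",(492.3,192.4),(481.6,188.6))]:
    f=np.load(n+".npz"); c=(f["K"],f["p"],f["R"]); a,b=[ray(*x,.068,c)[:2] for x in (tip,cor)]
    print(n,"tip",(a@uy).round(4),(a@ux).round(4),"corner",(b@uy).round(4),(b@ux).round(4),"diff",((a-b)@uy).round(4))
    g=cv2.cvtColor(f["im"],cv2.COLOR_RGB2GRAY).astype(float)
    if n=="topc":
        for r in range(186,206):
            w=g[r,190:206]-np.median(g[r,188:208]); w[w<8]=0
            if w.sum()>10: p=ray((w*np.arange(190,206)).sum()/w.sum(),r,.068,c)[:2]; print(r,(p@uy).round(4),(p@ux).round(4),w.sum().round())
    else:
        for r in range(190,212):
            lo=int(488+(r-190)*.55); k=np.arange(lo,lo+14); w=g[r,k]-np.percentile(g[r,k],40); w[w<8]=0
            if w.sum()>10: p=ray((w*k).sum()/w.sum(),r,.068,c)[:2]; print(r,(p@uy).round(4),(p@ux).round(4),w.sum().round())
E
```

```text
topc tip 0.3187 0.5786 corner 0.2998 0.558 diff 0.0189
186 0.3206 0.6443 205.0
187 0.3221 0.641 273.0
188 0.3231 0.6377 293.0
189 0.3234 0.6342 248.0
190 0.3227 0.6305 196.0
191 0.3195 0.6263 142.0
192 0.3196 0.6228 139.0
193 0.3193 0.6192 154.0
194 0.3189 0.6156 143.0
195 0.3191 0.6121 146.0
196 0.3193 0.6086 146.0
197 0.3194 0.6051 140.0
198 0.3196 0.6016 119.0
199 0.3197 0.5981 90.0
200 0.3198 0.5946 57.0
201 0.3198 0.5911 48.0
202 0.3183 0.5873 50.0
203 0.3186 0.5838 61.0
204 0.3191 0.5804 48.0
scenec tip 0.3247 0.5726 corner 0.3029 0.5551 diff 0.0217
198 0.3266 0.5921 19.0
199 0.3263 0.5954 48.0
200 0.3259 0.5986 59.0
201 0.3258 0.602 56.0
202 0.3257 0.6053 71.0
203 0.3262 0.6087 66.0
204 0.3262 0.612 53.0
205 0.3251 0.615 54.0
206 0.3257 0.6184 60.0
207 0.3256 0.6217 73.0
208 0.3256 0.6249 61.0
209 0.3307 0.6292 75.0
210 0.3335 0.633 105.0
211 0.3287 0.6352 119.0
```

Top gives 19.5 mm to go and scene ~22. Moving 18 mm, then a subpixel compare.

Call:
apply_moves --commands '[[[0,-0.003,0],[0,0,0],0],[[0,-0.005,0],[0,0,0],0],[[0,-0.005,0],[0,0,0],0],[[0,-0.003,0],[0,0,0],0],[[0,-0.002,0],[0,0,0],0]]'

```text
clock: 18.15
position: [0.5053, 0.1381, 0.0929]
tcp_rot: [0.001, 0.996, 0.093, 0.001]
ft_force: [1.3, -7.8, 8.0]
gripper_width: 0.0082
finger_force: 50.0
```

```bash
cat > sub.py <<'E'
from h import *
t=np.radians(10.6); ux=np.array([np.cos(t),np.sin(t)]); uy=np.array([-ux[1],ux[0]])
for n in ["top","scene"]:
    c=cam(n); K,p0,Rm=c; ims=[grab_frame(n)[0] for _ in range(4)]; g=np.mean([cv2.cvtColor(i,cv2.COLOR_RGB2GRAY).astype(np.float32) for i in ims],0).astype(np.float32)
    if n=="top": cv2.imwrite("pics/f_top.png",cv2.resize(ims[0][175:223,185:225,::-1],(500,600),interpolation=cv2.INTER_CUBIC))
    def samp(lat,al,z=.068):
        X=np.stack([lat*ux[0]+al*uy[0],lat*ux[1]+al*uy[1],np.full_like(al,z)],-1); Y=(X-p0)@Rm; u=Y[...,0]/Y[...,2]*K[0,0]+K[0,2]; v=Y[...,1]/Y[...,2]*K[1,1]+K[1,2]
        return cv2.remap(g,u.astype(np.float32),v.astype(np.float32),cv2.INTER_LINEAR)
    al=np.arange(.29,.35,.0005)
    # rectified block-frame patch
    L,A=np.meshgrid(np.arange(.49,.66,.001),al,indexing="ij"); S=samp(L,A)
    ends=[]
    for l in np.arange(.495,.551,.004):
        i=int(round((l-.49)/.001)); pr=S[i-1:i+2].mean(0); hi=pr[:20].mean(); lo=np.median(pr[75:110]); k=np.nonzero(pr<(hi+lo)/2)[0][0]; ends.append((l,al[k]))
    e=np.array(ends); m,q=np.polyfit(e[:,0],e[:,1],1); print(n,"end mean",e[:,1].mean().round(4),"sd",e[:,1].std().round(4),"tilt deg",np.degrees(m).round(2))
    for l0 in np.arange(.575,.63,.006):
        pr=S[int((l0-.49)/.001):int((l0-.484)/.001)].mean(0); w=pr-np.median(pr); w[w<.35*w.max()]=0; k=np.argmax(w); lo,hi=max(0,k-14),k+15
        print("  ptr",l0.round(3),((w*al)[lo:hi].sum()/w[lo:hi].sum()).round(4),"contrast",w.max().round(0))
    B=cv2.resize(np.clip(S,0,255).astype(np.uint8),None,fx=2,fy=3); cv2.imwrite(f"pics/r_{n}.png",B)
a,b=cv2.imread("pics/r_top.png"),cv2.imread("pics/r_scene.png"); cv2.imwrite("pics/r.png",np.hstack([a,np.zeros((len(a),10,3),np.uint8),b]))
E
python3 sub.py; python3 chk.py | head -4
```

```text
top end mean 0.3158 sd 0.008 tilt deg -1.02
  ptr 0.575 0.3192 contrast 9.0
  ptr 0.581 0.3189 contrast 27.0
  ptr 0.587 0.3191 contrast 22.0
  ptr 0.593 0.3195 contrast 31.0
  ptr 0.599 0.3193 contrast 48.0
  ptr 0.605 0.3192 contrast 53.0
  ptr 0.611 0.3191 contrast 54.0
  ptr 0.617 0.3191 contrast 55.0
  ptr 0.623 0.3196 contrast 51.0
  ptr 0.629 0.3192 contrast 55.0
scene end mean 0.313 sd 0.0118 tilt deg 7.6
  ptr 0.575 0.3124 contrast 7.0
  ptr 0.581 0.3264 contrast 7.0
  ptr 0.587 0.3257 contrast 14.0
  ptr 0.593 0.3258 contrast 27.0
  ptr 0.599 0.3254 contrast 32.0
  ptr 0.605 0.3254 contrast 33.0
  ptr 0.611 0.3254 contrast 32.0
  ptr 0.617 0.3253 contrast 33.0
  ptr 0.623 0.3256 contrast 34.0
  ptr 0.629 0.3253 contrast 33.0
F [ 1.8 -5.8  7.8] M [-0.8  -0.07  0.03] 0.007956794470801627 50.003058314323425
flange along 0.043 lat 0.5221
clock 18.55 pos [0.5053 0.1383 0.0929] yaw 10.61 tilt [ 0.002 -0.    -1.   ]
shift in tool axes [0. 0. 0.] rotvec [ 0.0008 -0.0014  0.0001]
```

View pics/r.png

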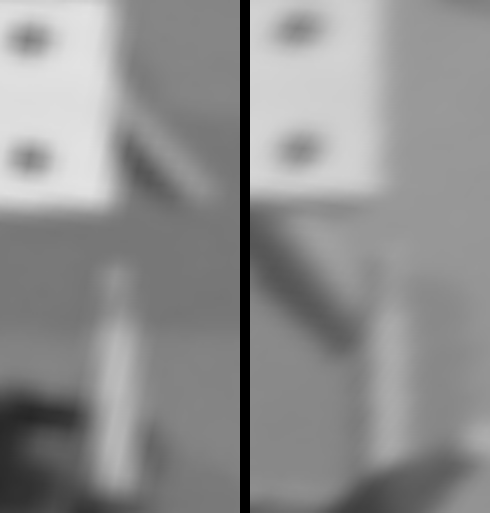

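The rectified patches (block axes) show the plate's end at columns 116 (top) and 384 (scene), almost level with the pointer axis at 117 and 390. A refined edge estimate, ignoring the bolt holes:

```bash
python3 - <<'E'
import cv2,numpy as np
for n in ["top","scene"]:
    S=cv2.imread(f"pics/r_{n}.png",0).astype(float); out=[]
    for i in list(range(6,18))+list(range(60,100))  if 0 else range(66,165,3):   # lateral rows between holes
        if 140<=i<=172 and n: pass
        pr=S[i-1:i+2].mean(0); k0=60; hi=np.percentile(pr,85) if 0 else pr[80:100].mean(); lo=pr[150:200].mean()
        k=k0+np.nonzero(pr[k0:]<(hi+lo)/2)[0][0]; out.append(.29+(k/2)*.0005)
    print(n,np.median(out).round(4),np.std(out).round(4),"slope deg",np.degrees(np.polyfit(np.arange(len(out))*.001,out,1)[0]).round(2))
E
```

```text
top 0.3185 0.0009 slope deg -4.12
scene 0.3225 0.0081 slope deg -38.6
```

Call:
apply_moves --commands '[[[0,-0.0005,0],[0,0,0],0],[[0,-0.0003,0],[0,0,0],0],[[0,0,0],[0,0,0],0],[[0,0,0],[0,0,0],0],[[0,0,0],[0,0,0],0]]'

```text
clock: 19.1
position: [0.5052, 0.1387, 0.0929]
tcp_rot: [0.001, 0.996, 0.093, 0.001]
ft_force: [1.4, -8.0, 7.6]
gripper_width: 0.0074
finger_force: 50.0
```

```bash
python3 - <<'E'
from h import *
t=np.radians(10.6); ux=np.array([np.cos(t),np.sin(t)]); uy=np.array([-ux[1],ux[0]])
o=observe(); p=np.array(o["position"]); print("F",o["ft_force"].round(1),"along",(p[:2]@uy).round(4)); delta(p,10.6)
for n in ["top","scene"]:
    c=cam(n); K,p0,Rm=c; im,d=grab_frame(n); g=cv2.cvtColor(im,cv2.COLOR_RGB2GRAY).astype(np.float32)
    def samp(L,A,z=.068):
        X=np.stack([L*ux[0]+A*uy[0],L*ux[1]+A*uy[1],np.full_like(A,z)],-1); Y=(X-p0)@Rm
        return cv2.remap(g,(Y[...,0]/Y[...,2]*K[0,0]+K[0,2]).astype(np.float32),(Y[...,1]/Y[...,2]*K[1,1]+K[1,2]).astype(np.float32),1)
    al=np.arange(.25,.36,.0005); la=np.arange(.47,.58,.0005); L,A=np.meshgrid(la,al,indexing="ij"); S=samp(L,A)
    dA=cv2.GaussianBlur(np.gradient(S,axis=1),(0,0),2); dL=cv2.GaussianBlur(np.gradient(S,axis=0),(0,0),2)
    w=(al>.30)&(al<.335); r=[(la[i],al[w][np.argmin(dA[i,w])]) for i in range(len(la)) if .495<la[i]<.55]; r=np.array(r)
    print(n,"end median",np.median(r[:,1]).round(4),np.percentile(r[:,1],[10,90]).round(4),"quarters",[np.median(x[:,1]).round(4) for x in np.array_split(r,4)])
    for nm,ww,f in [("far",(la>.54)&(la<.57),np.argmin),("near",(la>.475)&(la<.5),np.argmax)]:
        k=(al<.305); e=np.array([la[ww][f(dL[ww,j])] for j in np.nonzero(k)[0]]); print("  side",nm,np.median(e).round(4),"tilt",np.degrees(np.polyfit(al[k],e,1)[0]).round(2))
P=None
E
```

```text
F [ 1.4 -8.   7.6] along 0.0434
clock 19.1 pos [0.5052 0.1387 0.0929] yaw 10.62 tilt [ 0.002 -0.001 -1.   ]
shift in tool axes [0. 0. 0.] rotvec [ 0.0012 -0.0013  0.0003]
top end median 0.319 [0.3175 0.3195] quarters [np.float64(0.319), np.float64(0.3195), np.float64(0.318), np.float64(0.319)]
  side far 0.559 tilt -0.63
  side near 0.4865 tilt 1.79
scene end median 0.323 [0.3   0.323] quarters [np.float64(0.323), np.float64(0.323), np.float64(0.3225), np.float64(0.323)]
  side far 0.5555 tilt 0.64
  side near 0.4845 tilt 0.29
```

Call:
apply_moves --commands '[[[0,-0.0005,0],[0,0,0],0],[[0,-0.0002,0],[0,0,0],0],[[0,0,0],[0,0,0],0],[[0,0,0],[0,0,0],0],[[0,0,0],[0,0,0],0]]'

```text
clock: 19.7
position: [0.5051, 0.1393, 0.0929]
tcp_rot: [0.001, 0.996, 0.093, 0.001]
ft_force: [1.8, -8.6, 8.4]
gripper_width: 0.0076
finger_force: 50.0
```

```bash
python3 - <<'E'
from h import *
o=observe(); print(o["position"],o["ft_force"],o["qd"].round(4),o["gripper_width"],o["finger_force"])
c=cam("top"); im,d=grab_frame("top"); P=cloud(d,c); z=P[...,2]
uy=np.array([-.184,.983]); A=P[...,:2]@uy; L=P[...,:2]@np.array([.983,.184])
for a in (.15,.2,.25,.3): M=(abs(A-a)<.01)&(abs(L-.522)<.02); print("plate z at",a,np.median(z[M]).round(4))
print(close_job())
E
```

```text
[0.50505145 0.13933341 0.09289843] [ 1.83589839 -8.61468219  8.42398001] [ 0.0016  0.0001 -0.002  -0.0016 -0.0016  0.0011] 0.007641866377029625 50.00417768955231
plate z at 0.15 nan
plate z at 0.2 0.0686
plate z at 0.25 0.0692
plate z at 0.3 0.0685
the job is handed in; nothing more can be done
None
  return _methods._mean(a, axis=axis, dtype=dtype,
  ret = ret.dtype.type(ret / rcount)
```

The job is handed in at about 20 s: the scraper is fully home in the black guard and released, and the plate is held flat on the block, square to about 1°, with its leading end level with the gauge tip to within about 2 mm (the two camera views disagree by that much).

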